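# Slide the loose rollers into their matching stock rows

### The arm

A 6-joint arm with a two-finger parallel gripper is mounted at the origin on the work surface. World frame = base frame: x ahead of the robot, y to its left, z up, the work surface at z = 0. Lengths are in m, angles in degrees, forces in N, time in s.
With the tool pointing down it reaches from about 0.4 to 0.825 m from the base axis. Payload 7 kg.
Tool frame: the origin (TCP) lies at the very end of the fingers, on their centre line; the grasp point (between the pads) lies 19 mm behind it; y points along the fingers, x is the direction in which the jaws open and shut, and the axes are right-handed (so a half turn about y gives the same grasp; the last joint's range is limited). The gripper opens to 88 mm and grips with 3 to 60 N. Pads are 19 mm wide; open, the fingers measure 130 mm over their backs; the gripper's body (78 mm by 193 mm) begins 47 mm behind the grasp point.
Start: joints at [-58.837, 20.546, 0.682, 0, -70.136, -16.507], TCP at [0.171, -0.653, 0.193] pointing down, gripper open.
Joint ranges: [-176.03, 176.03], [-82.01, 121.73], [-58.28, 71.71], [-173.87, 95.51], [-174.79, -0.11], [-173.66, 173.66]. Speed limits (degrees/s): [136.94, 136.94, 172.46, 180, 180, 180].

### API

Orientations are given as [roll, pitch, yaw] about the fixed x, y, z axes, in that order (R = Rz(yaw) Ry(pitch) Rx(roll)).
In Python, from plant import ctrl gives the robot as it stands.
- The arm moves only by the shell command python3 -m crank 'ROWS'. ROWS is JSON, a list that holds one entry, the list of rows, each a list of 5 numbers: the closure, from -1 (fully open) to 1 (shut), then the shift along the tool's x, y, z in mm, then the turn about the tool's y in rad. In form: [[[claw, x, y, z, turn], ...]]. A call has 1 to 12 rows; each row is the pose to reach, as a shift and turn from the pose commanded when the call began, along the tool's axes at that moment; what a row does not reach only later rows make up. A row lasts 1/8 s, in which the tool goes at most 62.5 mm and 10.7 degrees, less where a joint would pass 70% of its speed; a pose out of reach is approached as far as the arm can. A call with a gripper value outside its range is refused whole. The fingers move at their own pace and stop on an object; the grip force is fixed at half the most. Time passes only in rows, so rows that repeat a pose let the fingers close. It gives the time, the measured TCP pose, the force and the opening at its end, in the units of the state.
- ctrl.get_obs(): the state, without advancing time (a new reading comes with each control period).
- ctrl.snapshot(name): name is "scene" or "top"; returns the picture (480x640x3 uint8, red, green, blue); there is no depth.
- ctrl.camera_model(name): a dict with "fx", "fy", "cx", "cy" (pixels), "origin" and "orientation" of the camera in the world. Camera axes: x right, y down, z forward; pixel columns grow to the right and rows downward; lengths in m; the calibration is good to about 2 mm. A picture is of the moment at which its call begins. camera_model takes no time and is no camera call.
- ctrl.close_job(): hands the job in, once; it reports no verdict.
Trained networks look in the newest picture that a camera, given by its name, has taken for a name from the list of things; names that differ only in an ending like _2 or _b are one class to them, and where a whole thing is asked for, a point or a joint stands for the part that bears it (a point fixed in the world has none). Each returns a list of dicts, best first, with "confidence" (0 to 1); they miss things now and then, are a little off and sometimes report something else, mostly with a low value. They report only what shows in the picture. A call takes as long as a camera call. They do not tell look-alikes from the thing itself.
- ctrl.find_in(camera, name): "extent" ([left, top, width, height] in pixels, round what is visible of it).
The state is a dict: "clock": time; "joint_pos": joint angles; "qvel": joint speeds; "tau": joint torques, N m; "tool_pos": TCP position; "orientation": TCP orientation; "force": force on the tool from outside, world axes, zero at the start; "moment": the same for the moment, N m; "opening": finger opening in m.
Only numpy, scipy, OpenCV 4.12 (cv2) and the standard library are available. Lean on these libraries where they do the work, as an engineer would, in place of code of your own. Each camera call takes 0.05 s, during which the arm holds its last target.

### The job

Sort the three loose black rollers into the rack: slide each along the bench, without lifting or tipping it, into the lane that fits its diameter (the lane already holds a roller of that size at its back), until all of it lies between the straight fences, past the slanting guides. All rollers, those already there too, must end lying flat in their own lanes; leave the carton, the tin, the white adapter and the jar where they stand.

Things in the scene. Friction and masses are not known exactly. Their poses are not given: they have to be found in the camera images.
- rack: sorting rack fixed to the bench: three lanes side by side, 78 mm pitch, mouths facing the robot; which lane is left, middle or right varies. Wooden back stop 18 mm high across all lanes. Origin on the bench at the middle lane's mouth; x along the lanes to the back stop, y across
- lane_small: small lane: two straight wooden fences 8 mm high, 120 mm long, 44 mm apart inside, no floor (flush bench). Origin on the bench mid-mouth, at the front ends of the straight fences; +x along the lane to the back stop at x = 120 mm, y across, z up. From x = -22 mm to 0 slanting metal guides, also 8 mm high, widen the mouth to 72 mm
- lane_medium: medium lane: two straight wooden fences 8 mm high, 120 mm long, 52 mm apart inside, no floor (flush bench). Origin on the bench mid-mouth, at the front ends of the straight fences; +x along the lane to the back stop at x = 120 mm, y across, z up. From x = -22 mm to 0 slanting metal guides, also 8 mm high, widen the mouth to 72 mm
- lane_large: large lane: two straight wooden fences 8 mm high, 120 mm long, 60 mm apart inside, no floor (flush bench). Origin on the bench mid-mouth, at the front ends of the straight fences; +x along the lane to the back stop at x = 120 mm, y across, z up. From x = -22 mm to 0 slanting metal guides, also 8 mm high, widen the mouth to 72 mm
- small_c (a point): centre of the loose small roller: black plastic roller like a thick disc with a steel hub, standing flat on the bench, 36 mm diameter, 26 mm high (centre 13 mm up), z axis up, about 60 g (varies)
- medium_c (a point): centre of the loose medium roller: black plastic roller like a thick disc with a steel hub, standing flat on the bench, 44 mm diameter, 26 mm high (centre 13 mm up), z axis up, about 90 g (varies)
- large_c (a point): centre of the loose large roller: black plastic roller like a thick disc with a steel hub, standing flat on the bench, 52 mm diameter, 26 mm high (centre 13 mm up), z axis up, about 125 g (varies)
- stock_small_c (a point): centre of the small roller already lying at the back of the small lane: 36 mm diameter, 26 mm high, loose; may be pushed against the back stop
- stock_medium_c (a point): centre of the medium roller already lying at the back of the medium lane: 44 mm diameter, 26 mm high, loose; may be pushed against the back stop
- stock_large_c (a point): centre of the large roller already lying at the back of the large lane: 52 mm diameter, 26 mm high, loose; may be pushed against the back stop
- carton_c (a point): centre of a small closed cardboard carton, 52 x 40 x 46 mm (x, y, z), loose: bystander
- tin_c (a point): centre of a steel tin, 48 mm diameter, 50 mm high, loose: bystander
- adapter_c (a point): centre of a white plastic block (power adapter), 48 x 34 x 28 mm (x, y, z), loose: bystander
- jar_c (a point): centre of an amber glass jar with a white lid, 41 mm diameter, 44 mm high, loose: bystander
Mind the look-alikes: they are no part of the job. Leave any red or yellow look-alike of the part that bears large_c alone. What is shaped like the part that bears medium_c but blue or purple is not meant.

How it is judged:
By the outcome, as a careful person would: the job done as asked, in the order asked, and still so for the second after the job is handed in, with the robot touching nothing.
It also fails if it takes over 72 s, if anything falls off the work surface, if the arm or the gripper's body presses on something with over 40 N, if the wrist force passes 120 N, or if a joint passes its speed limit or range.

## Working session

There is one attempt and no reset: what is moved stays moved. The work goes in short steps, Python scripts to look and compute and a shell command to move; the robot and the scene stay as the last step left them, time stands still between calls to the robot, and variables do not carry over. Pictures are saved under pics/ and viewed, and the job is handed in when it is done.

```bash
ls; mkdir -p pics; python3 - <<'E'
from plant import ctrl
import cv2
for n in("scene","top"):
    im=ctrl.snapshot(n); cv2.imwrite(f"pics/{n}0.png",im[:,:,::-1]); print(n,ctrl.camera_model(n))
    for k in ["rack","small_c","medium_c","large_c","carton_c","tin_c","adapter_c","jar_c"] if n=="top" else []:
        for d in ctrl.find_in(n,k): print(k,d)
print(ctrl.get_obs())
E
```

```text
pics
scene {'fx': 599.3429649094854, 'fy': 599.3429649094854, 'cx': 317.4164918436806, 'cy': 246.58004407605657, 'origin': array([ 1.01527966, -0.14477603,  0.92037796]), 'orientation': array([-147.05272465,    0.35058509,   67.09391439])}
top {'fx': 450.0864149384878, 'fy': 450.0864149384878, 'cx': 317.07300428204286, 'cy': 233.77022922886263, 'origin': array([0.46409003, 0.04333753, 0.82856984]), 'orientation': array([-175.96893402,    2.70612939,  -88.59060828])}
rack {'extent': [293.9, 133.6, 125.4, 14.7], 'confidence': 0.79}
rack {'extent': [410.4, 273.5, 40.7, 32.6], 'confidence': 0.67}
rack {'extent': [376.3, 147.6, 46.2, 71.5], 'confidence': 0.55}
small_c {'extent': [356.1, 276.3, 20.0, 21.0], 'confidence': 0.59}
small_c {'extent': [215.1, 266.8, 28.6, 29.6], 'confidence': 0.47}
medium_c {'extent': [226.7, 178.5, 25.0, 25.0], 'confidence': 0.75}
medium_c {'extent': [207.9, 220.3, 24.8, 27.0], 'confidence': 0.73}
medium_c {'extent': [144.1, 203.0, 34.2, 25.9], 'confidence': 0.58}
large_c {'extent': [215.5, 263.5, 30.3, 30.8], 'confidence': 0.97}
large_c {'extent': [243.4, 315.
[... 326 characters left out ...]
70.0, 270.0, 29.8, 25.7], 'confidence': 0.79}
{'clock': 0.5, 'joint_pos': array([-5.88379218e+01,  2.05479714e+01,  6.79539042e-01, -2.01633001e-03,
       -7.01365307e+01, -1.65053809e+01]), 'qvel': array([ 0.02122311, -0.09290248,  0.00784763, -0.09431419, -0.04490766,
       -0.09045835]), 'tau': array([ 7.25317841e-04, -5.81798387e+01,  2.93065149e+01,  6.99715421e+00,
        1.17929955e-02, -3.72645241e-05]), 'tool_pos': array([ 0.17074782, -0.65298953,  0.19271829]), 'orientation': array([-9.00004082e+01, -5.29724565e-03,  1.04656012e+02]), 'force': array([ 0.11172248,  0.28711095, -0.2943654 ]), 'moment': array([ 0.00778217, -0.008919  , -0.029157  ]), 'opening': 0.08759541396875185}
```

View pics/top0.png

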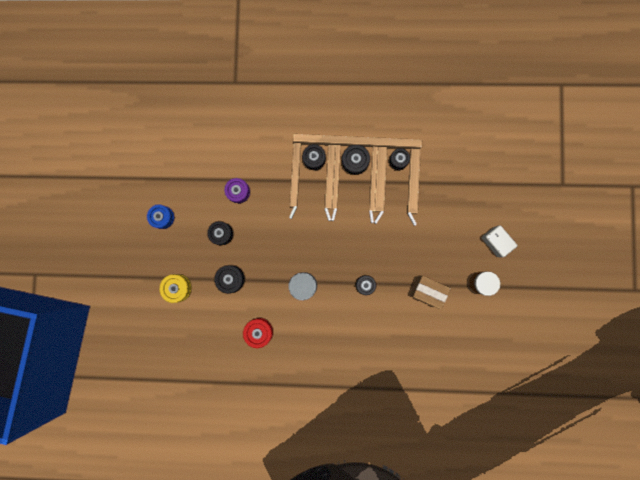

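View pics/scene0.png

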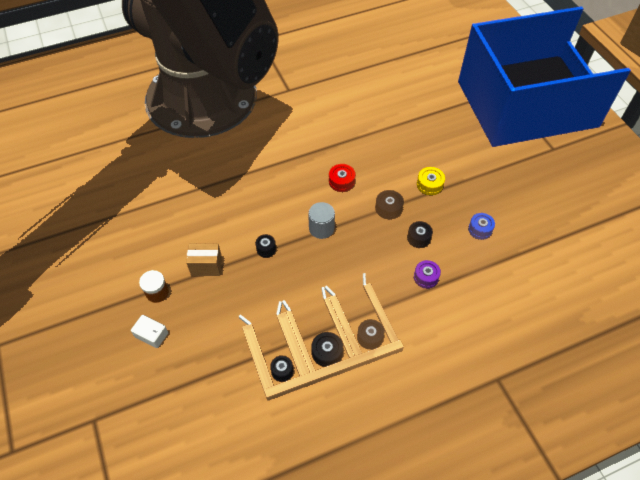

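```bash
python3 - <<'E'
import cv2
im=cv2.imread("pics/top0.png")
cv2.imwrite("pics/top0z.png",cv2.resize(im[115:355,120:440],None,fx=2.5,fy=2.5,interpolation=cv2.INTER_CUBIC))
E
```

```text
(no output)
```

View pics/top0z.png

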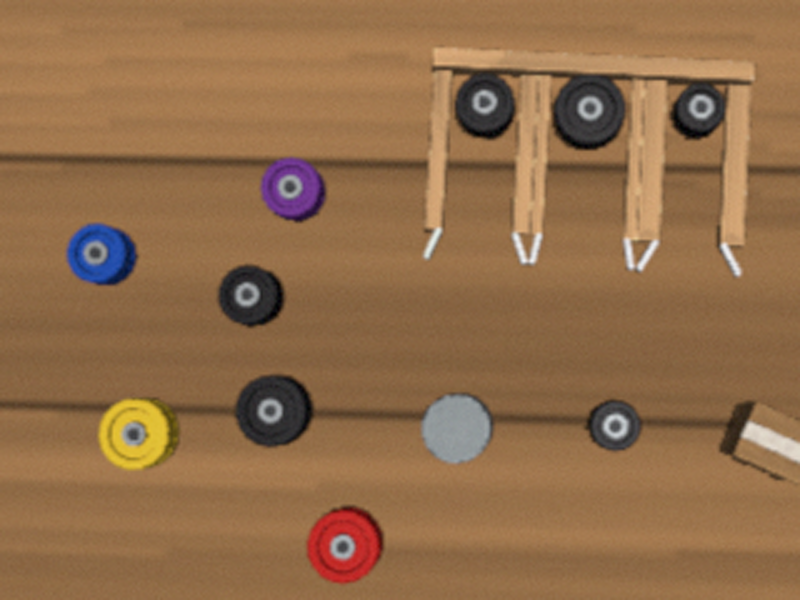

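The top picture shows medium lane left, large middle and small right, with the loose black rollers at about small (366,285), medium (219,233) and large (228,279). The tin is at (302,286). I'll zoom in on the rack and measure.

```bash
cat > h.py <<'E'
import numpy as np,cv2
from scipy.spatial.transform import Rotation as R
from plant import ctrl
def ray(cam,u,v,z):
    m=ctrl.camera_model(cam); d=R.from_euler('xyz',m['orientation'],degrees=True).apply([(u-m['cx'])/m['fx'],(v-m['cy'])/m['fy'],1])
    o=m['origin']; return (o+d*(z-o[2])/d[2])[:2]
def hub(im,u,v,r=9):
    g=im.min(2).astype(float); u0,v0=int(u)-r,int(v)-r
    p=g[v0:v0+2*r+1,u0:u0+2*r+1]; m=(p>85).astype(np.uint8)
    c,_=cv2.findContours(m,cv2.RETR_EXTERNAL,cv2.CHAIN_APPROX_NONE); c=max(c,key=cv2.contourArea)
    h=np.zeros_like(m); cv2.drawContours(h,[c],-1,1,-1); M=cv2.moments(h,True)
    return u0+M['m10']/M['m00'],v0+M['m01']/M['m00'],M['m00']
E
python3 - <<'E'
from h import *
T=cv2.imread("pics/top0.png");S=cv2.imread("pics/scene0.png")
cv2.imwrite("pics/rackz.png",cv2.resize(T[128:228,285:425],None,fx=5.6,fy=5.6,interpolation=cv2.INTER_CUBIC))
for n,t,s in [("small",(366,285),(265,244)),("medium",(219,233),(421,231)),("large",(228,279),(390,202)),("stS",(400,158),(282,367)),("stM",(314,156),(371,331)),("stL",(356,158),(327,346)),("yel",(174,288),(431,179)),("red",(257,333),(342,174)),("pur",(236,189),(428,272))]:
    a=hub(T,*t);b=hub(S,*s)
    print(n,np.round(a,1),np.round(b,1),ray("top",*a[:2],.026).round(4),ray("scene",*b[:2],.026).round(4))
print("tin",ray("top",302,286,.05))
E
```

```text
small [366. 285.  98.] [264.6 241.6  66. ] [ 0.431 -0.006] [ 0.4323 -0.0069]
medium [218.3 232.4  80. ] [420.3 230.2  69. ] [0.5184 0.2615] [0.5197 0.2606]
large [227.5 279.   82. ] [389.5 199.9  59. ] [0.435  0.2415] [0.4364 0.2403]
stS [400.  157.4  88. ] [281.  365.3 101. ] [ 0.6603 -0.063 ] [ 0.6622 -0.0638]
stM [313.3 155.3  83. ] [370.7 330.6  92. ] [0.6621 0.0929] [0.6635 0.0921]
stL [355.5 157.7  83. ] [327.  345.9  96. ] [0.6587 0.0166] [0.6604 0.016 ]
yel [172.6 288.4  81. ] [431.2 176.3  53. ] [0.4156 0.3407] [0.4169 0.3395]
red [256.5 333.5  86. ] [341.7 173.1  54. ] [0.3402 0.1858] [0.3419 0.1847]
pur [235.5 189.3  83. ] [427.6 270.1  79. ] [0.5976 0.2331] [0.5989 0.2323]
tin [0.4272673  0.10527563]
```

View pics/rackz.png

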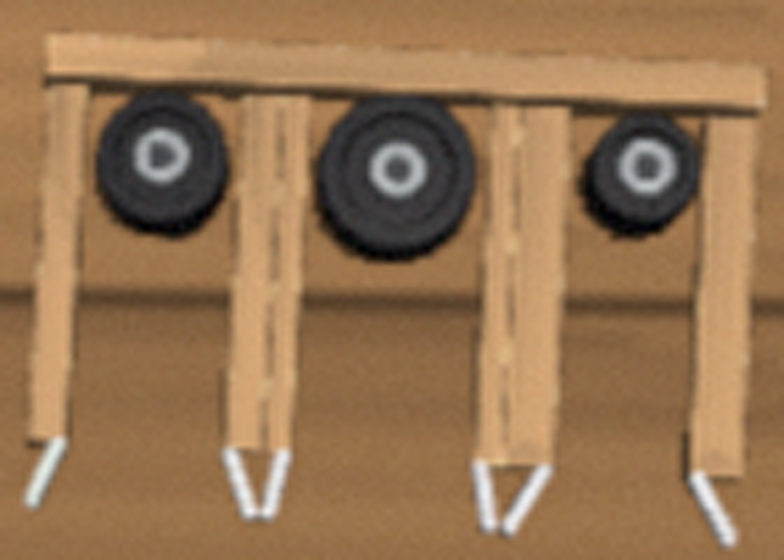

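```bash
python3 - <<'E'
from h import *
f=lambda u,v:ray("top",285+(u+.5)/5.6-.5,128+(v+.5)/5.6-.5,.008)
P={"M":[(66,440),(228,450),(88,85),(246,95)],"L":[(290,450),(476,462),(310,97),(495,105)],"S":[(552,465),(692,475),(570,108),(706,115)]}
for k,p in P.items():
    a,b,c,d=[f(*q) for q in p]; m=(a+b)/2;e=(c+d)/2
    ax=np.degrees(np.arctan2(*(e-m)[::-1])); w=np.linalg.norm(a-b)
    print(k,m.round(4),"w",w.round(4),"yaw",ax.round(2),"yawmouth",np.degrees(np.arctan2(-(a-b)[0],(a-b)[1])).round(2))
a=f(45,78);b=f(765,107);print("stop",np.degrees(np.arctan2(-(a-b)[0],(a-b)[1])))
E
```

```text
M [0.57   0.0963] w 0.0534 yaw -1.75 yawmouth -2.49
L [0.5678 0.0189] w 0.0607 yaw -2.03 yawmouth -2.66
S [ 0.5647 -0.0587] w 0.0453 yaw -1.81 yawmouth -3.06
stop -1.6818873729136625
```

```bash
cat >> h.py <<'E'
def go(x,y,z,yaw=88.1):
    o=ctrl.get_obs(); Q=R.from_euler('xyz',o['orientation'],degrees=True)
    d=Q.inv().apply(np.array([x,y,z])-o['tool_pos'])*1000
    print("clock",o['clock'],"tcp",o['tool_pos'].round(4),o['orientation'].round(2),"shift",d.round(1),"turn",np.radians(o['orientation'][2]-yaw).round(4),"F",o['force'].round(1),"open",round(o['opening'],4))
E
python3 -c "
from h import *
go(.4317,-.0065,.1)"
python3 -m crank '[[[-0.4,560,90,-416,0.289],[-0.4,560,90,-416,0.289],[-0.4,560,90,-416,0.289],[-0.4,560,90,-416,0.289],[-0.4,560,90,-416,0.289],[-0.4,560,90,-416,0.289],[-0.4,560,90,-416,0.289],[-0.4,560,90,-416,0.289],[-0.4,560,90,-416,0.289],[-0.4,560,90,-416,0.289],[-0.4,560,90,-416,0.289],[-0.4,560,90,-416,0.289]]]'
python3 -c "
from h import *
go(.4317,-.0065,.012)"
```

```text
clock 0.5 tcp [ 0.1707 -0.653   0.1927] [-9.0000e+01 -1.0000e-02  1.0466e+02] shift [ 559.4   92.8 -416. ] turn 0.289 F [ 0.1  0.3 -0.3] open 0.0876
clock: 2.0
tool_pos: [0.4327, -0.003, 0.1027]
orientation: [-90.0, -0.0, 88.3]
force: [-0.6, 0.1, -0.3]
opening: 0.0612
clock 2.0 tcp [ 0.4327 -0.003   0.1027] [-9.004e+01 -1.000e-02  8.831e+01] shift [-3.5 90.7  1. ] turn 0.0037 F [-0.6  0.1 -0.3] open 0.0612
```

```bash
python3 -m crank '[[[-0.4,0,50,0,0],[-0.4,0,80,0,0],[-0.4,0,90,0,0],[-0.4,0,90,0,0],[-0.4,0,90,0,0]]]'
python3 - <<'E'
from h import *
go(.4317,-.0065,.012)
T=ctrl.snapshot("scene");cv2.imwrite("pics/s1.png",T[150:350,150:400,::-1].repeat(3,0).repeat(3,1))
E
```

```text
clock: 2.62
tool_pos: [0.4325, -0.0059, 0.0139]
orientation: [-90.1, -0.0, 88.1]
force: [0.1, 0.4, 0.5]
opening: 0.0612
clock 2.625 tcp [ 0.4325 -0.0059  0.0139] [-9.011e+01 -4.000e-02  8.809e+01] shift [-0.7  1.9  0.8] turn -0.0002 F [0.1 0.4 0.5] open 0.0612
```

View pics/s1.png

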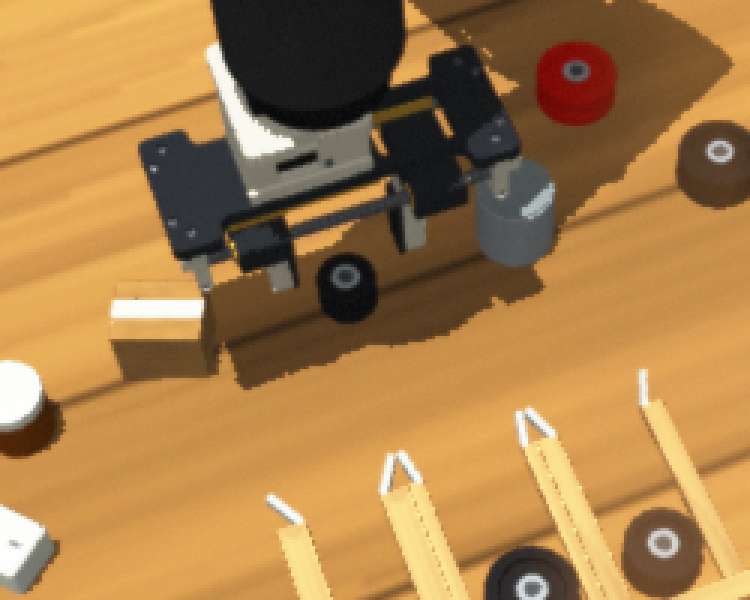

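```bash
python3 -m crank '[[[-0.4,0,2,0,0],[0.0,0,2,0,0],[0.4,0,2,0,0],[0.4,0,2,0,0],[0.4,0,2,0,0],[0.4,0,2,0,0]]]'
python3 - <<'E'
from h import *
go(.5934,-.0601,.012)
E
```

```text
clock: 3.42
tool_pos: [0.4315, -0.006, 0.0107]
orientation: [-90.0, 0.0, 88.1]
force: [-0.2, 0.4, -0.7]
opening: 0.0266
clock 3.425 tcp [ 0.4315 -0.006   0.0107] [-90.    0.   88.1] shift [ -48.7   -1.3 -163.6] turn -0.0 F [-0.2  0.4 -0.7] open 0.0266
```

```bash

python3 - <<'E'
from h import *
T=ctrl.snapshot("scene");cv2.imwrite("pics/s2.png",T[150:350,150:400,::-1].repeat(3,0).repeat(3,1))
E
```

```text
(no output)
```

View pics/s2.png

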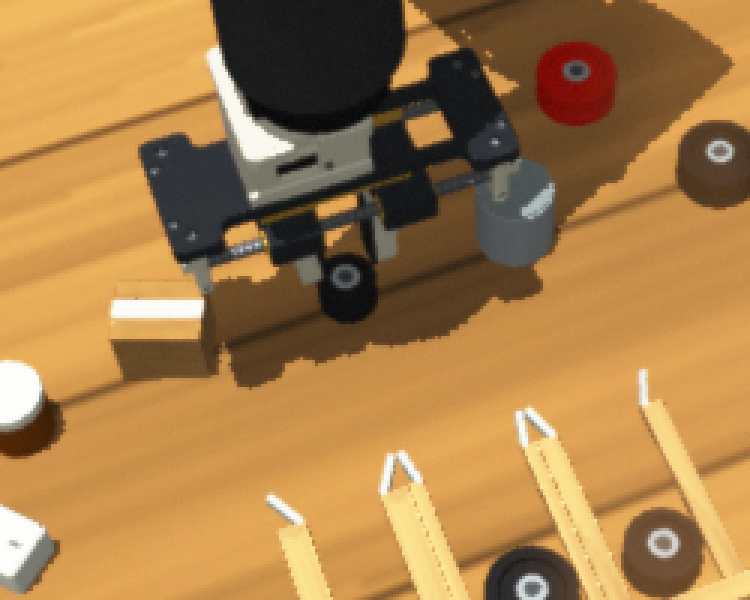

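```bash

python3 - <<'E'
from h import *
print(ray("scene",150+310/3,150+281/3,.011),ray("scene",150+385/3,150+257/3,.011),ray("scene",265,241.7,.026))
m=ctrl.camera_model("scene")
Q=R.from_euler('xyz',m['orientation'],degrees=True)
for p in [(.4315,-.006,.0107),(.4315+.01,.020-.006,.0107),(.4315,-.006,.077),(.4315,-.006+.0965,.077),(.4317,-.0065,.026)]:
    c=Q.inv().apply(np.array(p)-m['origin']);print(p,m['fx']*c[0]/c[2]+m['cx'],m['fy']*c[1]/c[2]+m['cy'])
T=ctrl.snapshot("top");cv2.imwrite("pics/t2.png",T[200:380,240:480,::-1].repeat(3,0).repeat(3,1))
S=ctrl.snapshot("scene");cv2.imwrite("pics/s3.png",cv2.resize(S[200:280,210:320,::-1],None,fx=7,fy=7,interpolation=cv2.INTER_CUBIC))
E
```

```text
[ 0.41870303 -0.02502602] [0.42017266 0.02296927] [ 0.43278004 -0.00638216]
(0.4315, -0.006, 0.0107) 265.6257282562649 245.73953980704098
(0.4415, 0.014, 0.0107) 277.9116571332391 246.3594196527735
(0.4315, -0.006, 0.077) 262.59238192148854 224.71416825200313
(0.4315, 0.0905, 0.077) 314.3708408728149 206.9707342069073
(0.4317, -0.0065, 0.026) 264.72982590764394 241.2583736480422
```

View pics/t2.png

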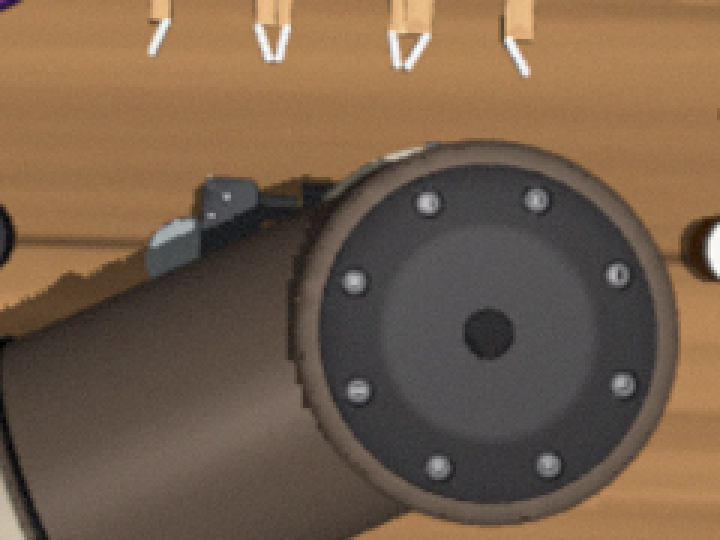

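View pics/s3.png

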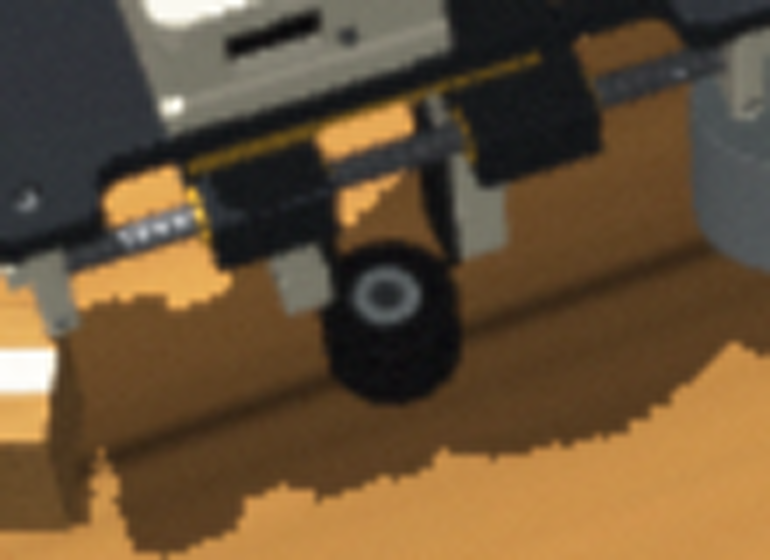

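```bash

python3 - <<'E'
from h import *
for z in (.05,.07,.09,.11,.13,.15): print(z,ray("scene",322.7,203.3,z).round(3),ray("top",308.3,260,z).round(3), 'backcorner scene',ray("scene",150+430/3,150+60/3,z).round(3))
E
```

```text
0.05 [0.411 0.115] [0.472 0.096] backcorner scene [0.317 0.095]
0.07 [0.425 0.109] [0.472 0.094] backcorner scene [0.333 0.09 ]
0.09 [0.439 0.103] [0.472 0.093] backcorner scene [0.349 0.084]
0.11 [0.453 0.097] [0.472 0.092] backcorner scene [0.365 0.079]
0.13 [0.467 0.091] [0.471 0.09 ] backcorner scene [0.381 0.073]
0.15 [0.481 0.085] [0.471 0.089] backcorner scene [0.397 0.068]
```

```bash

python3 - <<'E'
from h import *
for z in (.03,.05,.07,.09,.11): print(z,"postL",ray("scene",210+750/7,200+112/7,z).round(3),"postR",ray("scene",210+62/7,200+330/7,z).round(3), "tipR",ray("scene",210+325/7,200+300/7,z).round(3),"tipL",ray("scene",210+505/7,200+245/7,z).round(3))
E
```

```text
0.03 postL [0.42 0.1 ] postR [ 0.414 -0.086] tipR [ 0.432 -0.022] tipL [0.434 0.026]
0.05 postL [0.433 0.095] postR [ 0.428 -0.088] tipR [ 0.445 -0.025] tipL [0.447 0.022]
0.07 postL [0.447 0.089] postR [ 0.441 -0.089] tipR [ 0.458 -0.027] tipL [0.46  0.019]
0.09 postL [0.46  0.084] postR [ 0.455 -0.09 ] tipR [ 0.471 -0.03 ] tipL [0.473 0.015]
0.11 postL [0.473 0.078] postR [ 0.468 -0.091] tipR [ 0.484 -0.033] tipL [0.486 0.011]
```

The fingers closed past the roller's diameter without touching it. In the picture their tips look about 30 mm higher than the reported TCP. I'll open, lower a little and look again.

```bash
python3 -m crank '[[[-0.4,0,0,0,0],[-0.4,0,0,0,0],[-0.4,0,0,0,0],[-0.4,0,3,0,0],[-0.4,0,6,0,0],[-0.4,0,6,0,0]]]'
python3 - <<'E'
from h import *
go(.4317,-.0065,.0)
S=ctrl.snapshot("scene");cv2.imwrite("pics/s4.png",cv2.resize(S[190:290,200:330,::-1],None,fx=6,fy=6,interpolation=cv2.INTER_CUBIC))
E
```

```text
clock: 4.32
tool_pos: [0.4312, -0.0061, 0.0044]
orientation: [-90.0, 0.0, 88.1]
force: [1.1, -0.2, -0.3]
opening: 0.0612
clock 4.325 tcp [ 0.4312 -0.0061  0.0044] [-8.996e+01  2.000e-02  8.809e+01] shift [-0.4  4.4 -0.5] turn -0.0001 F [ 1.1 -0.2 -0.3] open 0.0612
```

View pics/s4.png

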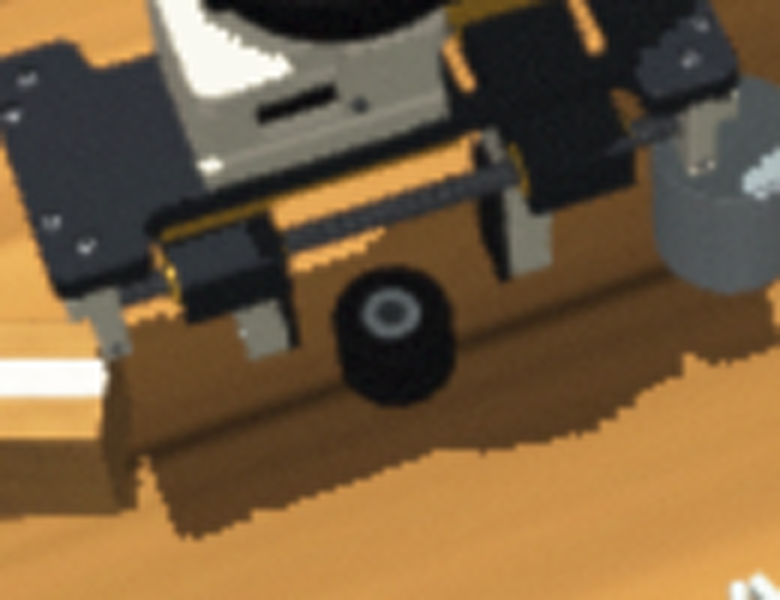

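```bash
python3 -m crank '[[[-0.4,0,2,0,0],[-0.4,0,3.5,0,0],[-0.4,0,3.5,0,0]]]'; python3 -m crank '[[[-0.4,0,1,0,0],[-0.4,0,2,0,0],[-0.4,0,2,0,0]]]'
```

```text
clock: 4.75
tool_pos: [0.4314, -0.006, 0.0011]
orientation: [-90.0, 0.0, 88.1]
force: [0.2, -0.2, -0.2]
opening: 0.0613
clock: 5.12
tool_pos: [0.4315, -0.006, -0.0008]
orientation: [-90.0, 0.0, 88.1]
force: [-0.4, -0.7, -0.8]
opening: 0.0613
```

```bash
python3 -m crank '[[[-0.4,0,1,0,0],[-0.4,0,2,0,0],[-0.4,0,2,0,0]]]'; python3 -m crank '[[[-0.4,0,1,0,0],[-0.4,0,2,0,0],[-0.4,0,2,0,0]]]'
```

```text
clock: 5.5
tool_pos: [0.4315, -0.006, -0.0028]
orientation: [-90.0, 0.0, 88.1]
force: [-0.4, 0.4, 0.0]
opening: 0.0612
clock: 5.88
tool_pos: [0.4315, -0.006, -0.0048]
orientation: [-90.0, 0.0, 88.1]
force: [-0.0, 0.3, 0.5]
opening: 0.0613
```

No contact at a reading of -4.8 mm, so the real fingertips sit above the reported TCP. I'll measure that offset from the picture.

```bash
python3 -m crank '[[[-0.4,0,2,0,0],[-0.4,0,4,0,0],[-0.4,0,6,0,0],[-0.4,0,6,0,0]]]'
python3 - <<'E'
from h import *
go(.4317,-.0065,.0)
S=ctrl.snapshot("scene");cv2.imwrite("pics/s5.png",cv2.resize(S[190:290,200:330,::-1],None,fx=6,fy=6,interpolation=cv2.INTER_CUBIC))
E
```

```text
clock: 6.38
tool_pos: [0.4314, -0.006, -0.011]
orientation: [-90.0, 0.0, 88.1]
force: [0.2, 0.0, 0.0]
opening: 0.0612
clock 6.375 tcp [ 0.4314 -0.006  -0.011 ] [-8.998e+01  1.000e-02  8.810e+01] shift [ -0.4 -11.   -0.3] turn -0.0 F [0.2 0.  0. ] open 0.0612
```

View pics/s5.png

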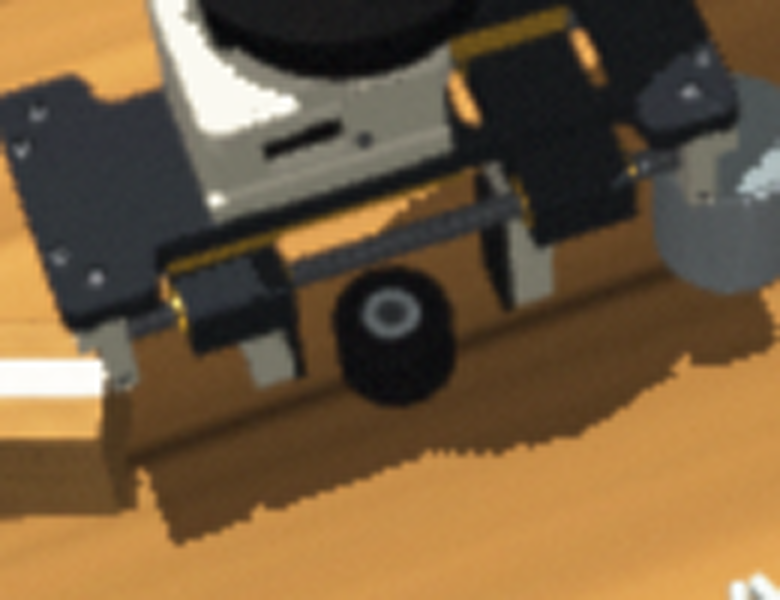

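```bash

python3 - <<'E'
from h import *
for z in (.0,.01,.02,.03,.04): print(z,"tipR",ray("scene",200+295/6,190+378/6,z).round(3),"tipL",ray("scene",200+552/6,190+292/6,z).round(3))
for z in (.04,.06,.08,.1): print(z,"postR",ray("scene",200+125/6,190+388/6,z).round(3),"postL",ray("scene",200+705/6,190+198/6,z).round(3))
E
```

```text
0.0 tipR [ 0.428 -0.037] tipL [0.429 0.046]
0.01 tipR [ 0.434 -0.039] tipL [0.436 0.044]
0.02 tipR [ 0.44 -0.04] tipL [0.442 0.042]
0.03 tipR [ 0.447 -0.041] tipL [0.448 0.04 ]
0.04 tipR [ 0.453 -0.042] tipL [0.455 0.038]
0.04 postR [ 0.437 -0.088] postL [0.441 0.092]
0.06 postR [ 0.45 -0.09] postL [0.454 0.087]
0.08 postR [ 0.463 -0.091] postL [0.467 0.081]
0.1 postR [ 0.476 -0.092] postL [0.48  0.076]
```

```bash
python3 -m crank '[[[-0.4,0,4,0,0],[-0.4,0,8,0,0],[-0.4,0,12,0,0],[-0.4,0,14,0,0],[-0.4,0,14,0,0]]]'; python3 -m crank '[[[-0.4,0,1,0,0],[-0.4,0,2,0,0],[-0.4,0,2,0,0]]]'
```

```text
clock: 7.05
tool_pos: [0.4314, -0.0061, -0.025]
orientation: [-90.0, 0.0, 88.1]
force: [0.7, -0.5, 0.5]
opening: 0.061
clock: 7.42
tool_pos: [0.4315, -0.006, -0.0268]
orientation: [-90.0, 0.0, 88.1]
force: [-0.2, 0.4, -0.0]
opening: 0.061
```

```bash
python3 -m crank '[[[-0.4,0,1,0,0],[-0.4,0,1,0,0]]]';python3 -m crank '[[[-0.4,0,1,0,0],[-0.4,0,1,0,0]]]'
```

```text
clock: 7.68
tool_pos: [0.4315, -0.006, -0.0278]
orientation: [-90.0, 0.0, 88.1]
force: [-0.7, 0.6, 0.5]
opening: 0.0619
clock: 7.92
tool_pos: [0.4315, -0.006, -0.0288]
orientation: [-90.0, 0.0, 88.1]
force: [1.0, 0.9, 0.8]
opening: 0.0612
```

```bash
python3 -m crank '[[[-0.4,0,1,0,0],[-0.4,0,1,0,0]]]'; python3 -m crank '[[[-0.4,0,1,0,0],[-0.4,0,1,0,0]]]'
```

```text
clock: 8.18
tool_pos: [0.4315, -0.006, -0.0298]
orientation: [-90.0, 0.0, 88.1]
force: [-0.7, -0.3, 0.2]
opening: 0.0615
clock: 8.43
tool_pos: [0.4315, -0.006, -0.0308]
orientation: [-90.0, 0.0, 88.1]
force: [0.1, 0.2, 0.5]
opening: 0.0613
```

```bash

python3 - <<'E'
from h import *
S=ctrl.snapshot("scene");cv2.imwrite("pics/s6.png",cv2.resize(S[190:290,200:330,::-1],None,fx=6,fy=6,interpolation=cv2.INTER_CUBIC))
E
```

```text
(no output)
```

View pics/s6.png

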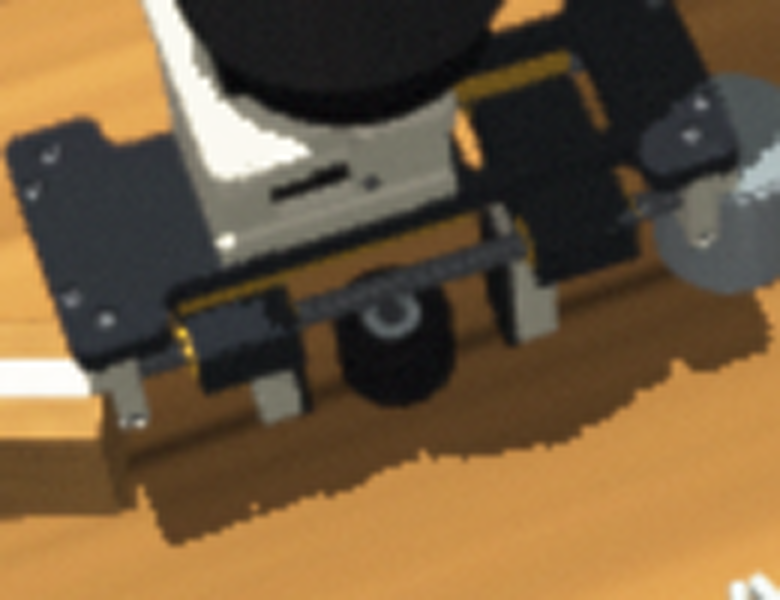

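```bash
python3 -c "
from h import *
for z in (0,.005,.01): print(z,ray('scene',250,258.7,z),ray('scene',292.8,245,z))"; python3 -m crank '[[[-0.4,0,1,0,0],[-0.4,0,1,0,0]]]'; python3 -m crank '[[[-0.4,0,1,0,0],[-0.4,0,1,0,0]]]'
```

```text
0 [ 0.43978599 -0.04002956] [0.44270327 0.04204393]
0.005 [ 0.44291239 -0.0405986 ] [0.44581382 0.04102902]
0.01 [ 0.44603879 -0.04116764] [0.44892437 0.04001411]
clock: 8.72
tool_pos: [0.4315, -0.006, -0.0318]
orientation: [-90.0, 0.0, 88.1]
force: [-0.6, 0.6, -0.0]
opening: 0.0612
clock: 8.98
tool_pos: [0.4315, -0.006, -0.0328]
orientation: [-90.0, 0.0, 88.1]
force: [0.3, -0.8, 0.7]
opening: 0.0614
```

```bash
python3 -m crank '[[[-0.4,0,1,0,0],[-0.4,0,1,0,0]]]'; python3 -m crank '[[[-0.4,0,1,0,0],[-0.4,0,1,0,0]]]'
```

```text
clock: 9.22
tool_pos: [0.4316, -0.006, -0.0335]
orientation: [-90.0, 0.0, 88.1]
force: [-1.8, 0.0, 6.2]
opening: 0.0615
clock: 9.48
tool_pos: [0.4317, -0.0059, -0.0336]
orientation: [-90.0, 0.0, 88.1]
force: [-6.4, 0.6, 22.3]
opening: 0.0612
```

Contact came at a reading of -33.4 mm, so the real tip is 33.4 mm above the reading. I'll raise the tips to 12 mm above the bench, clear of the 8 mm fences, and close.

```bash
python3 -m crank '[[[-0.4,0,-13.5,0,0],[-0.4,0,-13.5,0,0],[-0.1,0,-13.5,0,0],[0.4,0,-13.5,0,0],[0.4,0,-13.5,0,0],[0.4,0,-13.5,0,0],[0.4,0,-13.5,0,0],[0.4,0,-13.5,0,0]]]'
python3 - <<'E'
from h import *
go(.5934,-.0601,-.0213)
E
```

```text
clock: 10.48
tool_pos: [0.4315, -0.006, -0.0213]
orientation: [-90.0, 0.0, 88.1]
force: [-0.5, -0.6, -1.3]
opening: 0.0353
clock 10.475 tcp [ 0.4315 -0.006  -0.0213] [-89.99   0.    88.1 ] shift [ -48.7   -0.  -163.7] turn -0.0001 F [-0.5 -0.6 -1.3] open 0.0353
```

```bash
python3 -m crank '[[[0.4,-12,0,-20,0],[0.4,-24,0,-40,0],[0.4,-36,0,-60,0],[0.4,-48.5,0,-80,0],[0.4,-48.5,0,-80,0],[0.4,-48.5,0,-80,0]]]'
python3 - <<'E'
from h import *
go(.5934,-.0601,-.0213)
S=ctrl.snapshot("scene");cv2.imwrite("pics/s7.png",cv2.resize(S[220:400,160:420,::-1],None,fx=3,fy=3,interpolation=cv2.INTER_CUBIC))
E
```

```text
clock: 11.22
tool_pos: [0.5092, -0.0572, -0.0215]
orientation: [-90.0, 0.0, 88.1]
force: [0.4, 0.1, 0.4]
opening: 0.0349
clock 11.225 tcp [ 0.5092 -0.0572 -0.0215] [-89.96   0.    88.06] shift [ -0.1  -0.3 -84.3] turn -0.0007 F [0.4 0.1 0.4] open 0.0349
```

View pics/s7.png

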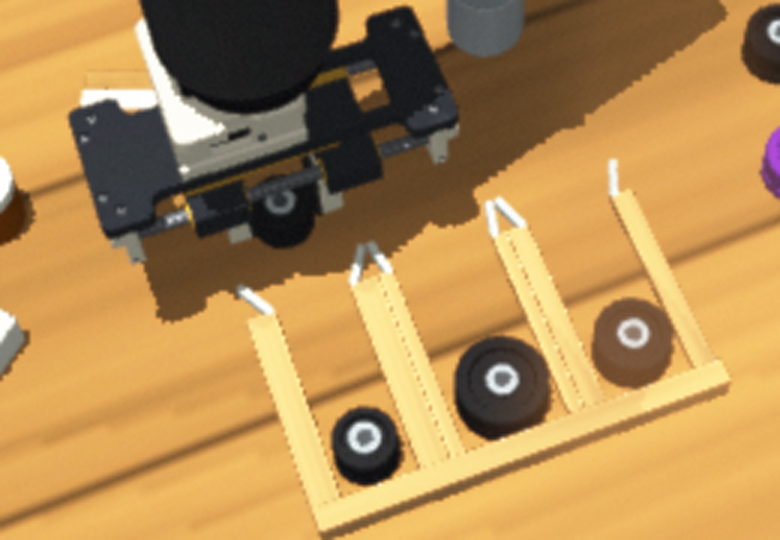

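Roller held flat and lined up with the right-hand (small) lane. I'll go straight in.

```bash
python3 -m crank '[[[0.4,0,0,-20,0],[0.4,0,0,-40,0],[0.4,0,0,-60,0],[0.4,0,0,-75,0],[0.4,0,0,-84,0],[0.4,0,0,-84,0],[0.4,0,0,-84,0]]]'
python3 - <<'E'
from h import *
go(.5934,-.0601,-.0213)
S=ctrl.snapshot("scene");cv2.imwrite("pics/s8.png",cv2.resize(S[220:400,160:420,::-1],None,fx=3,fy=3,interpolation=cv2.INTER_CUBIC))
E
```

```text
clock: 12.15
tool_pos: [0.593, -0.0599, -0.0214]
orientation: [-90.0, -0.0, 88.1]
force: [0.0, 0.3, -0.4]
opening: 0.0353
clock 12.15 tcp [ 0.593  -0.0599 -0.0214] [-89.96  -0.    88.09] shift [-0.2 -0.1 -0.4] turn -0.0002 F [ 0.   0.3 -0.4] open 0.0353
```

View pics/s8.png

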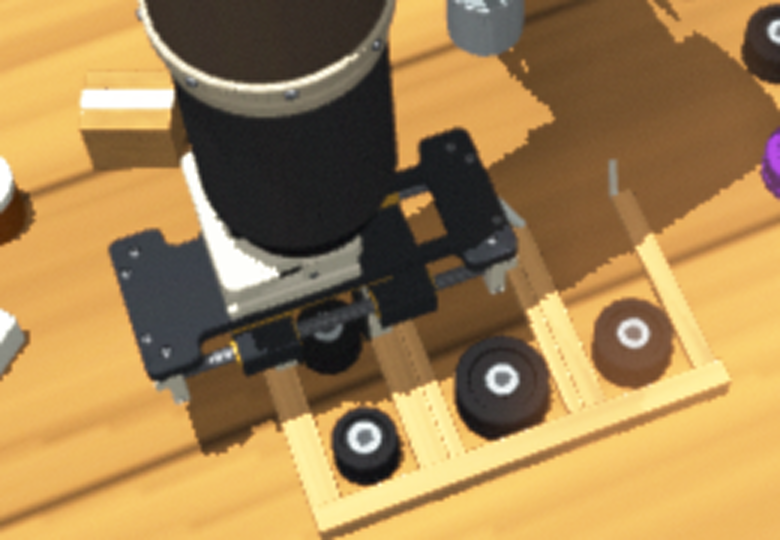

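```bash
python3 -m crank '[[[-0.1,0,0,0,0],[-0.1,0,0,0,0],[-0.1,0,-40,0,0],[-0.3,0,-75,0,0],[-0.4,60,-75,16,0],[-0.4,120,-75,32,0],[-0.4,180,-75,48,0],[-0.4,240,-75,64,0],[-0.4,300,-75,80,0],[-0.4,318,-75,85,0],[-0.4,318,-75,85,0],[-0.4,318,-75,85,0]]]'
python3 - <<'E'
from h import *
go(.519,.261,-.0213)
S=ctrl.snapshot("scene");cv2.imwrite("pics/s9.png",S[130:400,160:500,::-1].repeat(2,0).repeat(2,1))
T=ctrl.snapshot("top");cv2.imwrite("pics/t9.png",T[:,:,::-1])
a=hub(S[:,:,::-1],265+35,325);print(a,ray("scene",a[0],a[1],.026))
b=hub(S[:,:,::-1],420,230);print(b,ray("scene",b[0],b[1],.026))
E
```

```text
clock: 13.7
tool_pos: [0.5194, 0.2597, 0.0537]
orientation: [-90.0, 0.0, 88.1]
force: [-0.2, -0.2, 0.1]
opening: 0.0613
clock 13.7 tcp [0.5194 0.2597 0.0537] [-8.998e+01  2.000e-02  8.806e+01] shift [ 1.3 75.   0.4] turn -0.0006 F [-0.2 -0.2  0.1] open 0.0613
(293.91379310344826, 326.86206896551727, 116.0) [ 0.60831973 -0.02051966]
(417.5, 230.375, 8.0) [0.51812844 0.25577012]
```

View pics/s9.png

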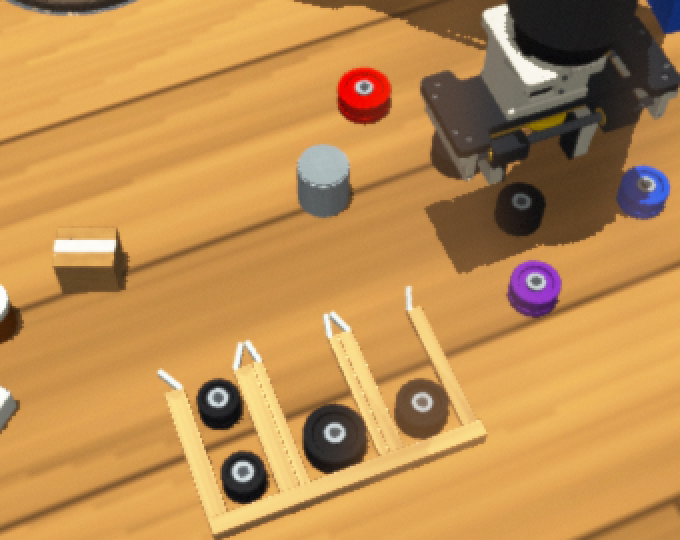

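View pics/t9.png

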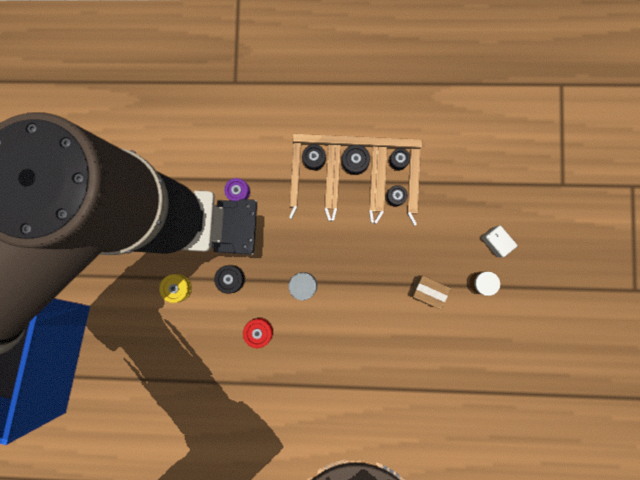

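The small roller lies flat in its lane, at top picture (397,195). Next I'll lower onto the medium one and grip it.

```bash
python3 -m crank '[[[-0.4,0.5,40,0,0],[-0.4,0.5,65,0,0],[-0.4,0.5,75,0,0],[-0.4,0.5,75,0,0],[-0.4,0.5,75,0,0],[0.0,0.5,75,0,0],[0.2,0.5,75,0,0],[0.2,0.5,75,0,0],[0.2,0.5,75,0,0],[0.2,0.5,75,0,0],[0.2,0.5,75,0,0]]]'
python3 - <<'E'
from h import *
go(.5997,.0948,-.0213)
go(.512,.0977,-.0213)
S=ctrl.snapshot("scene");cv2.imwrite("pics/s10.png",cv2.resize(S[160:300,320:540,::-1],None,fx=3,fy=3,interpolation=cv2.INTER_CUBIC))
E
```

```text
clock: 15.18
tool_pos: [0.5196, 0.2614, -0.0207]
orientation: [-90.0, -0.0, 88.1]
force: [-2.1, -0.1, 5.1]
opening: 0.0433
clock 15.175 tcp [ 0.5196  0.2614 -0.0207] [-9.003e+01 -2.000e-02  8.811e+01] shift [-163.9    0.6  -85.5] turn 0.0002 F [-2.1 -0.1  5.1] open 0.0433
clock 15.175 tcp [ 0.5196  0.2614 -0.0207] [-9.003e+01 -2.000e-02  8.811e+01] shift [-163.9    0.6    2.3] turn 0.0002 F [-2.1 -0.1  5.1] open 0.0433
```

View pics/s10.png

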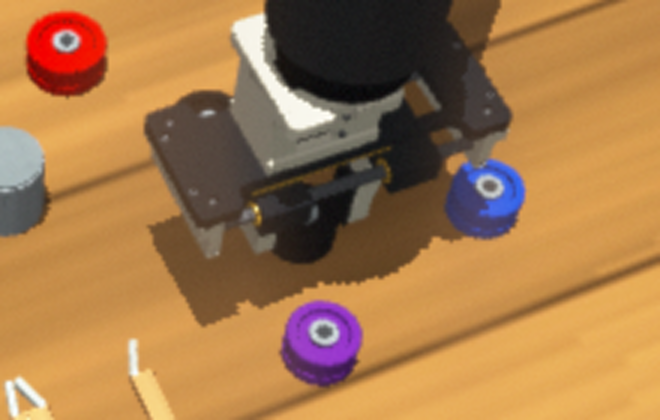

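```bash
python3 -m crank '[[[0.2,-14,0,3,0],[0.2,-30,0,8,0],[0.2,-50,0,8,0],[0.2,-70,0,8,0],[0.2,-90,0,8,0],[0.2,-110,0,8,0],[0.2,-130,0,8,0],[0.2,-150,0,8,0],[0.2,-164,0,8,0],[0.2,-164,0,8,0],[0.2,-164,0,8,0]]]'
python3 - <<'E'
from h import *
go(.5997,.0948,-.0213)
S=ctrl.snapshot("scene");cv2.imwrite("pics/s11.png",cv2.resize(S[200:400,220:480,::-1],None,fx=3,fy=3,interpolation=cv2.INTER_CUBIC))
E
```

```text
clock: 16.6
tool_pos: [0.5057, 0.0956, -0.0207]
orientation: [-90.0, 0.1, 88.1]
force: [3.4, -5.4, 7.5]
opening: 0.0435
clock 16.6 tcp [ 0.5057  0.0956 -0.0207] [-9.000e+01  6.000e-02  8.807e+01] shift [  2.4   0.6 -94. ] turn -0.0006 F [ 3.4 -5.4  7.5] open 0.0435
```

View pics/s11.png

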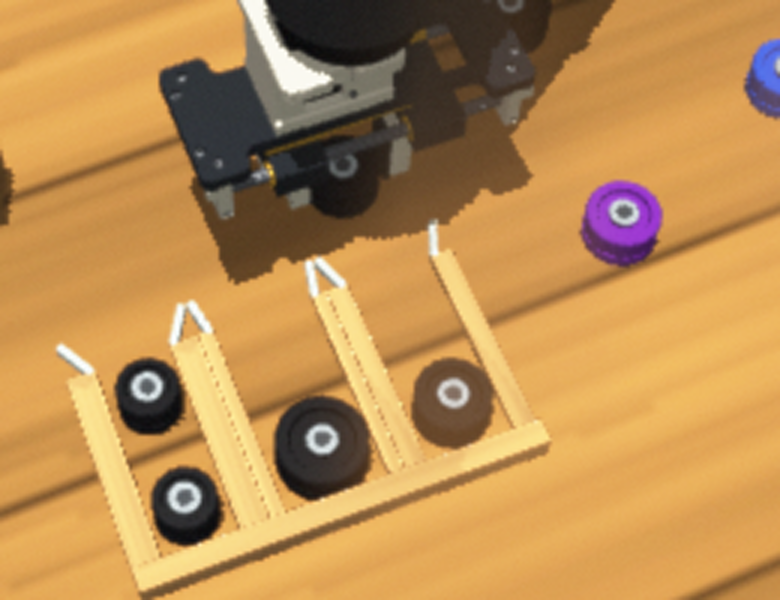

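```bash
python3 -m crank '[[[0.2,2.5,0,-10,0],[0.2,2.5,0,-28,0],[0.2,2.5,0,-46,0],[0.2,2.5,0,-64,0],[0.2,2.5,0,-80,0],[0.2,2.5,0,-94,0],[0.2,2.5,0,-94,0],[0.2,2.5,0,-94,0]]]'
python3 - <<'E'
from h import *
go(.5997,.0948,-.0213)
S=ctrl.snapshot("scene");cv2.imwrite("pics/s12.png",cv2.resize(S[200:400,220:480,::-1],None,fx=3,fy=3,interpolation=cv2.INTER_CUBIC))
E
```

```text
clock: 17.65
tool_pos: [0.5978, 0.0945, -0.0211]
orientation: [-89.8, 0.1, 88.0]
force: [-3.7, -3.6, 9.7]
opening: 0.0431
clock 17.65 tcp [ 0.5978  0.0945 -0.0211] [-89.82   0.12  88.05] shift [ 0.4  0.2 -1.9] turn -0.001 F [-3.7 -3.6  9.7] open 0.0431
```

View pics/s12.png

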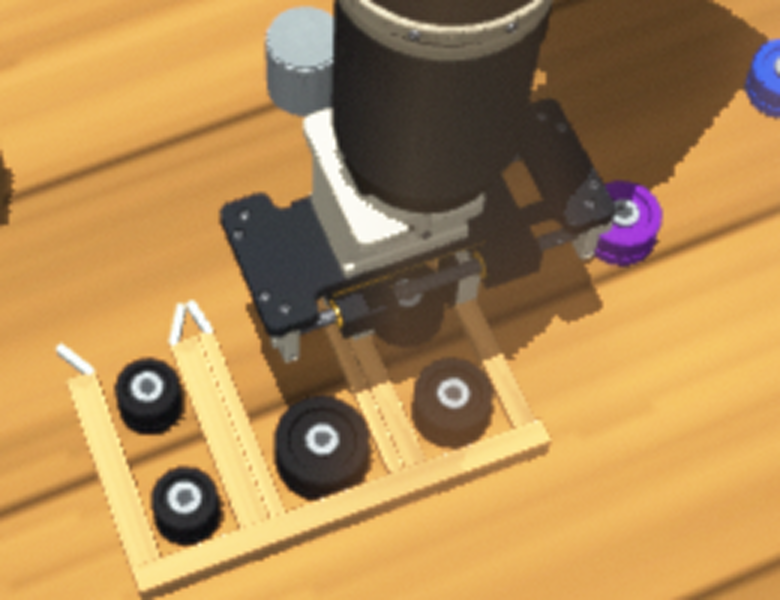

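```bash
python3 -m crank '[[[-0.2,0,0,0,0],[-0.2,0,0,0,0],[-0.2,0,-40,0,0],[-0.3,0,-75,0,0],[-0.5,35,-75,42,0],[-0.5,70,-75,84,0],[-0.5,105,-75,126,0],[-0.5,141,-75,167,0],[-0.5,141,-75,167,0],[-0.5,141,-75,167,0],[-0.5,141,-75,167,0]]]'
python3 - <<'E'
from h import *
go(.4357,.2409,-.0213)
S=ctrl.snapshot("scene");cv2.imwrite("pics/s13.png",S[120:400,160:500,::-1].repeat(2,0).repeat(2,1))
E
```

```text
clock: 19.08
tool_pos: [0.4383, 0.2426, 0.0535]
orientation: [-90.0, 0.0, 88.0]
force: [0.2, 0.1, 0.0]
opening: 0.0657
clock 19.075 tcp [0.4383 0.2426 0.0535] [-8.998e+01  2.000e-02  8.802e+01] shift [-1.7 74.8  2.5] turn -0.0014 F [0.2 0.1 0. ] open 0.0657
```

View pics/s13.png

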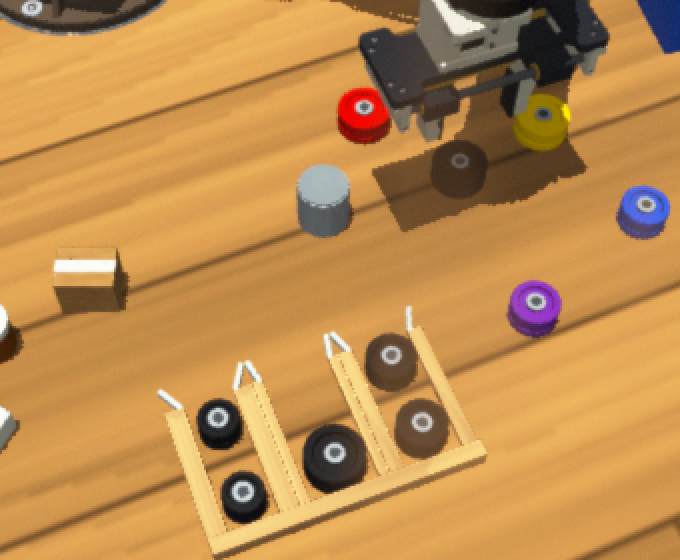

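```bash
python3 -m crank '[[[-0.5,-1.5,40,2,0],[-0.5,-1.5,65,2,0],[-0.5,-1.5,75,2,0],[-0.5,-1.5,75,2,0],[-0.5,-1.5,75,2,0],[-0.1,-1.5,75,2,0],[0.0,-1.5,75,2,0],[0.0,-1.5,75,2,0],[0.0,-1.5,75,2,0],[0.0,-1.5,75,2,0]]]'
python3 - <<'E'
from h import *
go(.505,.0206,-.0213)
S=ctrl.snapshot("scene");cv2.imwrite("pics/s14.png",cv2.resize(S[120:280,280:500,::-1],None,fx=3,fy=3,interpolation=cv2.INTER_CUBIC))
E
```

```text
clock: 20.38
tool_pos: [0.4359, 0.242, -0.0206]
orientation: [-90.0, -0.0, 88.1]
force: [-1.4, -1.7, 6.8]
opening: 0.0515
clock 20.375 tcp [ 0.4359  0.242  -0.0206] [-9.002e+01 -1.000e-02  8.811e+01] shift [-219.     0.7  -76.4] turn 0.0002 F [-1.4 -1.7  6.8] open 0.0515
```

View pics/s14.png

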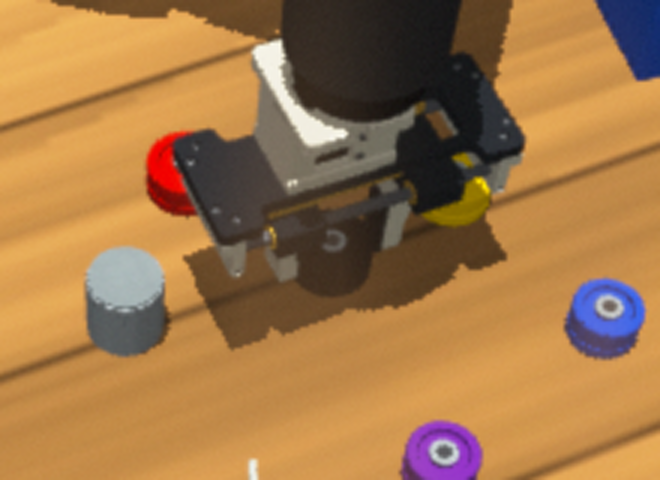

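```bash
python3 -m crank '[[[0,0,0,-15,0],[0,0,0,-35,0],[0,-5,0,-55,0],[0,-20,0,-70,0],[0,-40,0,-74,0],[0,-62,0,-74,0],[0,-84,0,-74,0],[0,-106,0,-74,0],[0,-128,0,-74,0],[0,-150,0,-74,0],[0,-150,0,-74,0]]]'
python3 - <<'E'
from h import *
go(.507,.0204,-.0213)
S=ctrl.snapshot("scene");cv2.imwrite("pics/s15.png",cv2.resize(S[150:400,220:480,::-1],None,fx=2,fy=2,interpolation=cv2.INTER_CUBIC))
E
```

```text
clock: 21.8
tool_pos: [0.5042, 0.0871, -0.0206]
orientation: [-90.0, 0.0, 88.0]
force: [2.2, -6.1, 7.6]
opening: 0.0512
clock 21.8 tcp [ 0.5042  0.0871 -0.0206] [-9.001e+01  4.000e-02  8.804e+01] shift [-66.6   0.7  -5. ] turn -0.0011 F [ 2.2 -6.1  7.6] open 0.0512
```

View pics/s15.png

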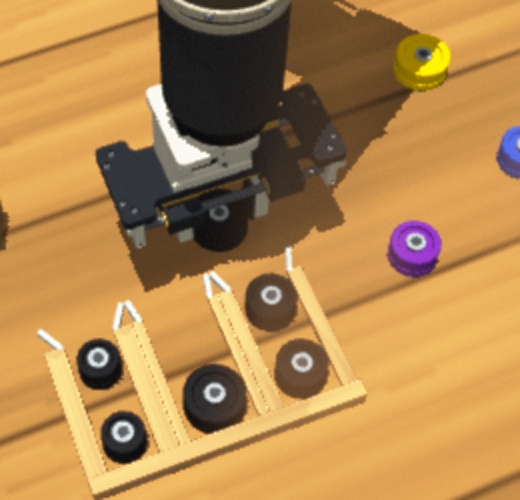

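```bash
python3 -m crank '[[[0,-20,0,0,0],[0,-40,0,0,0],[0,-58,0,0,0],[0,-66,0,0,0],[0,-66,0,0,0],[0,-66,0,0,0]]]'
python3 - <<'E'
from h import *
go(.6005,.0174,-.0213)
S=ctrl.snapshot("scene");cv2.imwrite("pics/s16.png",cv2.resize(S[200:400,220:480,::-1],None,fx=3,fy=3,interpolation=cv2.INTER_CUBIC))
E
```

```text
clock: 22.6
tool_pos: [0.5024, 0.0222, -0.0206]
orientation: [-90.1, 0.0, 88.1]
force: [3.0, -3.9, 6.1]
opening: 0.0511
clock 22.6 tcp [ 0.5024  0.0222 -0.0206] [-9.005e+01  3.000e-02  8.810e+01] shift [ -1.5   0.8 -98.2] turn -0.0 F [ 3.  -3.9  6.1] open 0.0511
```

View pics/s16.png

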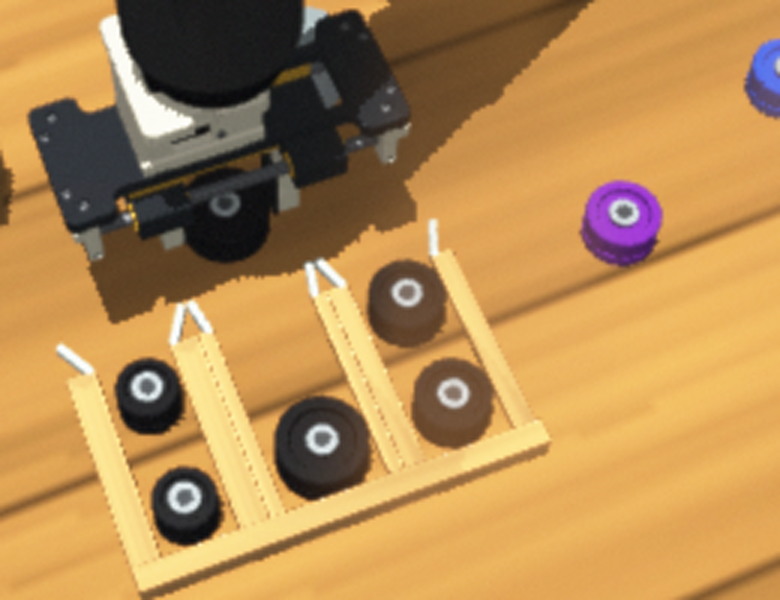

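```bash
python3 -m crank '[[[0,-1.2,0,-12,0],[0,-1.2,0,-30,0],[0,-1.2,0,-48,0],[0,-1.2,0,-66,0],[0,-1.2,0,-84,0],[0,-1.2,0,-98,0],[0,-1.2,0,-98,0],[0,-1.2,0,-98,0],[-0.2,-1.2,0,-98,0],[-0.2,-1.2,0,-98,0],[-0.2,-1.2,0,-98,0]]]'
python3 - <<'E'
from h import *
go(.6005,.0174,-.0213)
S=ctrl.snapshot("scene");cv2.imwrite("pics/s17.png",cv2.resize(S[200:400,220:480,::-1],None,fx=3,fy=3,interpolation=cv2.INTER_CUBIC))
E
```

```text
clock: 24.02
tool_pos: [0.5997, 0.0186, -0.0216]
orientation: [-89.9, 0.0, 88.1]
force: [-1.0, -1.0, 0.8]
opening: 0.0529
clock 24.025 tcp [ 0.5997  0.0186 -0.0216] [-8.994e+01  2.000e-02  8.807e+01] shift [-1.2 -0.3 -0.9] turn -0.0005 F [-1.  -1.   0.8] open 0.0529
```

View pics/s17.png

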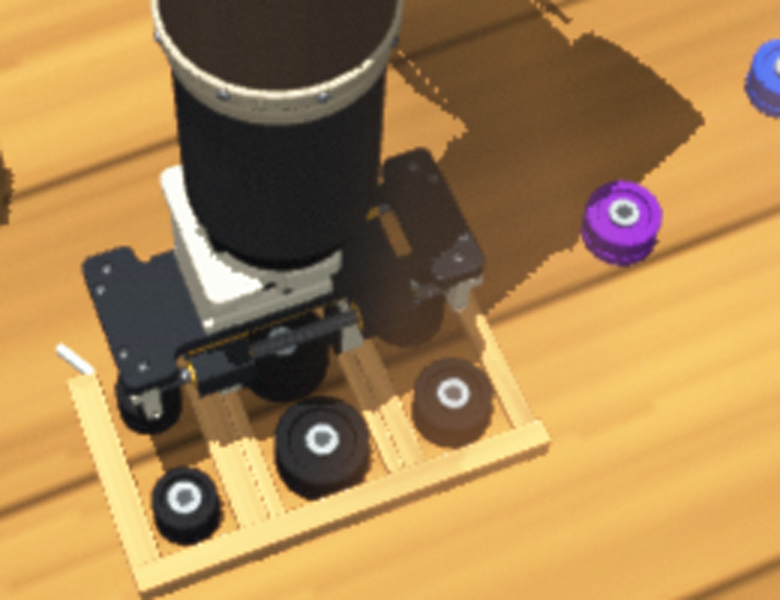

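```bash
python3 -m crank '[[[-0.3,0,0,0,0],[-0.3,0,0,0,0],[-0.3,0,-20,0,0],[-0.3,0,-60,0,0],[-0.3,0,-110,0,0],[-0.3,-60,-110,20,0],[-0.3,-120,-110,40,0],[-0.3,-180,-110,60,0],[-0.3,-240,-110,80,0],[-0.3,-300,-110,80,0],[-0.3,-360,-110,80,0],[-0.3,-360,-110,80,0]]]'
python3 - <<'E'
from h import *
S=ctrl.snapshot("scene");cv2.imwrite("pics/s18.png",S[:,:,::-1])
T=ctrl.snapshot("top");cv2.imwrite("pics/t18.png",T[:,:,::-1]);cv2.imwrite("pics/rack18.png",cv2.resize(T[128:228,285:425,::-1],None,fx=5.6,fy=5.6,interpolation=cv2.INTER_CUBIC))
o=np.array([.5685,.0184]);a=np.radians(-1.95);X=np.array([np.cos(a),np.sin(a)]);Y=np.array([-X[1],X[0]])
for n,p in [("S",(397,195)),("M",(311,193)),("L",(354,195)),("stS",(400,158)),("stM",(314,156)),("stL",(356,158))]:
    h=hub(T[:,:,::-1],*p); w=ray("top",h[0],h[1],.026)+[.0007,-.0005]; print(n,np.round(h,1),w.round(4),"lane x,y",((w-o)@X).round(4),((w-o)@Y).round(4))
E
```

```text
clock: 25.58
tool_pos: [0.5078, -0.3415, 0.0882]
orientation: [-90.0, 0.0, 87.8]
force: [-0.2, 0.6, 0.0]
opening: 0.0571
S [399.5 197.    2. ] [ 0.5893 -0.0634] lane x,y 0.0236 -0.0811
M [310.8 191.4  92. ] [0.5968 0.0953] lane x,y 0.0257 0.0778
L [353.1 191.8  97. ] [0.5972 0.0193] lane x,y 0.0287 0.0019
stS [400.1 157.3  91. ] [ 0.6612 -0.0636] lane x,y 0.0955 -0.0788
stM [313.4 155.4  85. ] [0.6627 0.0924] lane x,y 0.0916 0.0771
stL [355.7 157.7  92. ] [0.6595 0.0158] lane x,y 0.091 0.0005
```

View pics/rack18.png

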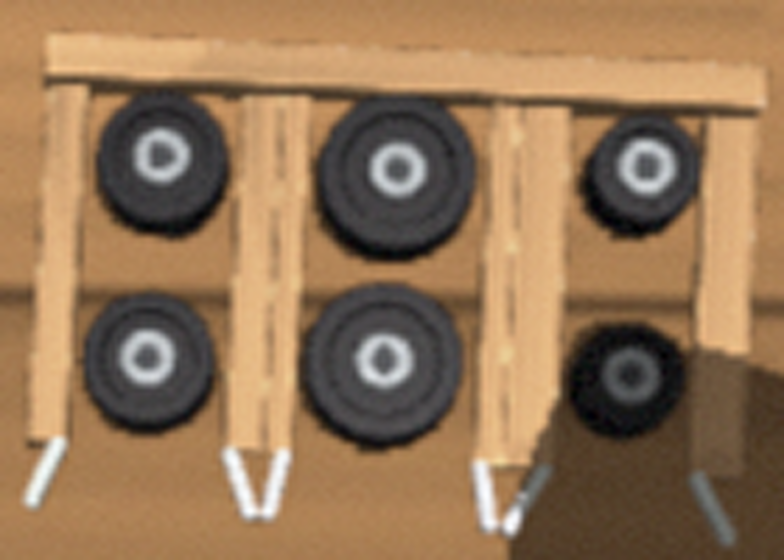

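View pics/s18.png

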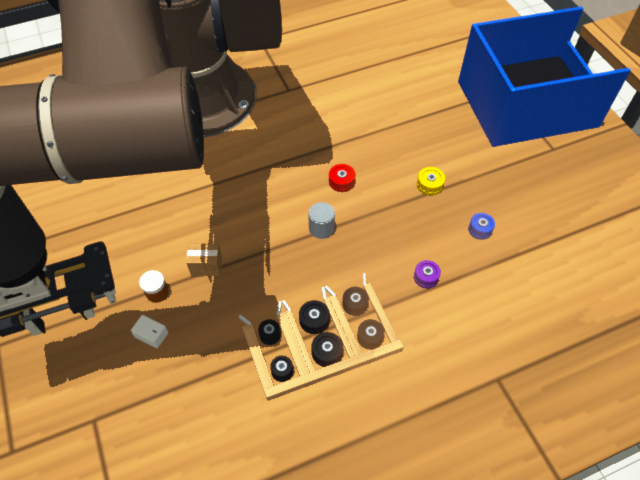

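View pics/t18.png

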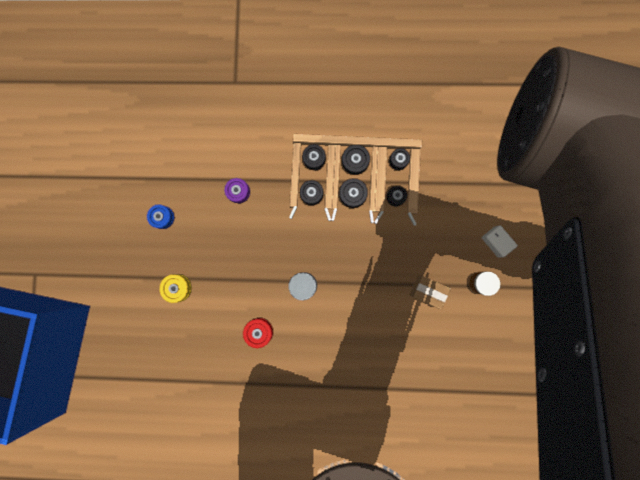

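```bash

python3 - <<'E'
from h import *
f=lambda u,v,z:ray("top",285+(u+.5)/5.6-.5,128+(v+.5)/5.6-.5,z)
a=np.radians(-1.95);X=np.array([np.cos(a),np.sin(a)])
for n,st,e,b in [("M",(160,84),(147,445),(150,434)),("L",(400,94),(383,456),(377,449))]:
    s=f(*st,.018)@X; print(n,"mouth from stop",s-.12,"mouth direct",f(*e,.008)@X,"roller rear edge z0",f(*b,0)@X)
S=cv2.imread("pics/s18.png")
cv2.imwrite("pics/s18z.png",cv2.resize(S[260:400,230:410],None,fx=4.3,fy=4.3,interpolation=cv2.INTER_CUBIC))
for p in [(314.5,314),(355.5,297.5),(268.5,329)]:
    h=hub(S,*p);w=ray("scene",h[0],h[1],.026);print(np.round(h,1),w,w@X)
E
```

```text
M mouth from stop 0.5641762250326322 mouth direct 0.5663900167807931 roller rear edge z0 0.5711222158670114
L mouth from stop 0.564435307265812 mouth direct 0.566830205515605 roller rear edge z0 0.5700666269379069
[313.8 313.3  88. ] [0.59829617 0.01901647] 0.5973026198545851
[355.1 297.2  88. ] [0.59777619 0.09462415] 0.5942102146272948
[268.5 328.6  63. ] [ 0.59488399 -0.05980617] 0.596574537869623
```

View pics/s18z.png

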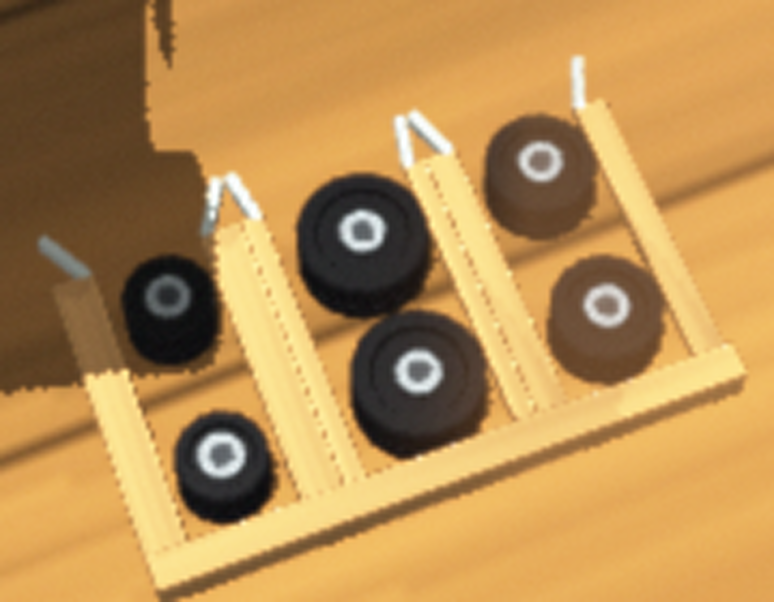

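```bash
python3 -c "
from plant import ctrl
print(ctrl.close_job())"
```

```text
the job is handed in; nothing more can be done
None
```

I slid all three loose black rollers along the bench into their lanes and handed the job in at about 26 s. Left to right seen from above, the lanes are medium, large and small.

**Fit in the lanes:** the last top and scene pictures show all six rollers flat in their own lanes. Each loose roller lies past the guides, clear of the lane mouth by:

| Roller | Distance past the mouth |
|---|---|
| Large | about 3–5 mm |
| Medium | about 4–7 mm |
| Small | about 10 mm |

- **Small roller:** it lay in the arm's shadow, and the top-view hub measurement failed on it. I relied on the scene camera, which agreed with where I released it.
- **Large and medium rollers:** two ways of finding the mouth line, from the fence ends and from the back stop, differed by about 2 mm. Both put these rollers fully inside.

**Bystanders:** by eye, the carton, tin, adapter, jar and coloured look-alikes stand where they were in the first pictures. I did not measure them again.

**Problem on the way:** the reported TCP height was about 33 mm lower than the real fingertips, so the first grip closed on nothing above the small roller. I found the true height by touching the bench lightly between the open fingers (about 22 N) and worked from that. After that every grip stopped on its roller, and the force readings I took during the slides stayed under about 12 N.

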